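Lock the tube wheel on its axle with a sprung hitch pin

TASK

Secure the blue wheel of the tube rotator on its axle: take the red-headed hitch pin from its grey parking post and push it gently down through the cross hole near the axle's free end until its collar sits fully home on the axle, with its brass loop pointing out over the free end. Then swing the sprung loop down over the axle end until it snaps in underneath, and let go. Feel your way without forcing anything, and leave the vial, dropper bottle and petri dish where they stand.

Things in the scene. Friction and masses are not known exactly. Their poses are not given: they have to be found in the camera images.
- hole_nominal (a point): Nominal mouth of the axle's vertical cross hole: on the centre line of the axle's flat top, 120 mm above the bench. -x points along the axle to its free end, +x to the wheel; z up. The real hole (through, 11 mm wide) lies up to 6 mm either way along x from here, differently each time and not measured: feel or look for it. It is always 22 mm in from the axle's end face.
- end_nominal (a point): Nominal centre of the flat, upright end face of the axle's free end; really shifted along x by the same unmeasured -6 to +6 mm as the hole. The free part of the axle is a square-edged steel bar 24 mm wide, 22 mm high. It stays put unless pushed along with over 60 N. Axes as hole_nominal.
- rotator: Tube rotator, fixed: grey base plate 150 x 110 mm, white bearing block, blue wheel (92 mm) on the axle; origin on the bench under hole_nominal, same axes. Wheel 46 mm, brass sleeve (30 mm thick, top 4 mm above the bar) 16 mm behind the hole. A sprung ball in the hole's +y wall, 15 mm below the top, bears on the pin: some 3 to 6 N push the pin past it; its weight alone does not.
- pin_grip (a point): Centre of the hitch pin's red grip, a block 14 x 14 x 32 mm high, on the pin's axis, 30 mm above pin_collar. z up along the pin, loop on the -x side. The pin weighs about 80 g and starts upright in the grey post, collar on the post's top 52 mm above the bench (hole 44 mm deep: lift straight up).
- pin_collar (a point): Centre of the underside of the pin's collar (18 mm across, 4 mm thick), which must come to rest on the axle's top. Below it the round steel shank is 10 mm across and 42 mm long, its last 4 mm tapered to 5 mm across. Axes as pin_grip.
- loop_bar (a point): Middle of the brass loop's outer cross bar (wire 4 mm). The loop is a U: two legs 33 mm apart, which pass either side of the axle, and this bar 31.5 mm from the hinge. Hinge along the pin's y, 6 mm to the -x side of the pin's axis, 6 mm above pin_collar. The loop stretches lengthwise on springs by up to 6 mm (2.4 N preload, 1.2 N per mm).
- loop (a joint): Loop angle: 0 = straight out to the pin's -x, positive = down, -0.4 to 1.35 rad; light friction, stays where left, starts -0.15 to 0.25. With the pin home the bar meets the end face at 0.96, stretches 3 mm over its lower edge at 1.05 (3 to 8 N, pressed straight down close in front of the end face) and snaps under to about 1.2.
- vial: Sample vial with a blue cap, 24 mm across, 50 mm tall, standing to the -y side of the rotator; leave alone. Origin at its underside.
- dropper: Clear dropper bottle with a black teat, 33 mm across, 106 mm tall, standing to the +y side of the rotator; leave alone. Origin at its underside.
- dish: Clear petri dish, 93 mm across, 15 mm high, lying to the left of the parking post; leave alone. Origin at its underside.
- microscope: Binocular microscope, fixed, 350 mm tall: origin on the bench at its middle; it reaches 136 mm towards the robot and 83 mm to each side. It stands between and behind the post and the rotator: carry the pin round it on the robot's side.
There are look-alikes about, which are no part of the job. What is shaped like the part that bears pin_grip but purple is not meant.

How it is judged:
By the outcome, as a careful person would: the job done as asked, in the order asked, and still so for the second after the job is handed in, with the robot touching nothing.
It also fails if it takes over 61 s, if anything falls off the work surface, if the arm or the gripper's body presses on something with over 40 N, if the wrist force passes 120 N, or if a joint passes its speed limit or range.

ROBOT

A 6-joint arm with a two-finger parallel gripper is mounted at the origin on a cart in front of the work surface, level with it; the furniture and walls round the work are solid. World frame = base frame: x ahead of the robot, y to its left, z up, the work surface at z = 0. Lengths are in m, angles in rad, forces in N, time in s.
With the tool pointing down it reaches from about 0.35 to 0.975 m from the base axis. Payload 4.9 kg.
Tool frame: the origin (TCP) lies on the centre line of the jaws, within the pads' length; the fingertips stand ctrl.tcp_to_tips ahead of it and the grasp point (between the pads) lies 3 mm ahead of it (ctrl.tcp_to_tips is the distance from the TCP to the fingertips, in m); z points along the fingers, y is the direction in which the jaws open and shut (so a half turn about z gives the same grasp; the last joint's range is limited). The gripper opens to 85 mm and grips with 20 to 120 N. Pads are 22 mm wide; open, the fingers measure 114 mm over their backs; the gripper's body (76 mm by 85 mm) begins 54 mm behind the grasp point. The pads swing forward as they close: fully open they stand 13 mm farther back than shut.
Start: joints at [-1.259, 0.053, 1.613, -0, 1.476, -0.119], TCP at [0.261, -0.568, 0.214] pointing down, gripper open.
Joint ranges: [-3.01, 3.01], [-1.01, 2.22], [0.06, 2.58], [-1.02, 4.17], [0.09, 2.62], [-3.14, 3.14]. Speed limits (rad/s): [2.57, 2.57, 3.14, 3.14, 3.14, 3.14].

INTERFACE

Orientations are given as a rotation vector (axis times angle).
In Python, from station import ctrl, vision gives the robot as it stands.
- The arm moves only by the tool jog_arm, never from a script. Its argument "deltas" is a list of rows, each a list of 7 numbers: the turn, a rotation vector about the tool's x, y, z in rad, then the shift along the tool's x, y, z in cm, then the opening, from 0 (shut) to 1 (fully open). A call has 1 to 12 rows; each row shifts and turns the commanded pose from where the row before left it, along the tool's axes as they then stand; what a row does not reach is not made up. A row lasts 1/12 s, in which the tool goes at most 41.7 mm and 7.16 degrees, less where a joint would pass 70% of its speed; a pose out of reach is approached as far as the arm can. A call with a gripper value outside its range is refused whole. The fingers move at their own pace and stop on an object; "grip_force" is the grip in N (left out, the last holds). Time passes only in rows, so rows that do not move let the fingers close. It gives the time, the measured TCP pose, the force and the opening at its end, in the units of the state.
- ctrl.get_obs(): the state, without advancing time (a new reading comes with each control period).
- vision.get_image(name): name is "scene" or "top" or "wrist"; returns (picture, depth): 420x560x3 uint8, red, green, blue; 420x560 float32, m along the optical axis (not along the pixel's ray), 0 where there is no reading.
- vision.calibration(name): a dict with "fx", "fy", "cx", "cy" (pixels), "rvec" (rotation vector, rad) and "tvec" (3), from world to camera coordinates, as OpenCV has them; the wrist camera has in their place "hand_eye" (4x4, takes a point from camera to tool coordinates, whose origin is the TCP and whose axes are the flange's). Camera axes: x right, y down, z forward; pixel columns grow to the right and rows downward; lengths in m; the calibration is good to about 2 mm. The wrist camera is an equidistant fisheye: a pixel r from the principal point sees the ray r / f radians off the axis. A picture is of the moment at which its call begins: read the wrist's pose just before it. calibration takes no time and is no camera call.
- ctrl.finish_job(): hands the job in, once; it reports no verdict.
The state is a dict: "t": time; "q": joint angles; "dq": joint speeds; "effort": joint torques, N m; "tool_pos": TCP position; "tool_rot": TCP orientation; "contact_force": force on the tool from outside, world axes, zero at the start; "wrist_torque": the same for the moment, N m; "opening": finger opening in m.
Only numpy, scipy, OpenCV 4.12 (cv2) and the standard library are available. Lean on these libraries where they do the work, as an engineer would, in place of code of your own. Each camera call takes 0.05 s, during which the arm holds its last target. There are 200 camera calls.

## Working session

There is one attempt and no reset: what is moved stays moved. The work goes in short steps, Python scripts to look and compute and a tool call to move; the robot and the scene stay as the last step left them, time stands still between calls to the robot, and variables do not carry over. Pictures are saved under pics/ and viewed, about 8 in all and at most 12, crops included, and the job is handed in when it is done.

Besides the shell and the picture viewer there is one more tool, called after ">>>" in YAML: its name, and indented under it one key for each argument. jog_arm: Moves the arm, as the interface text tells. Its arguments: {"type":"object","properties":{"deltas":{"type":"array"},"grip_force":{"type":"number"}},"required":["deltas"]}

```bash
mkdir -p pics
cat > h.py <<'E'
import numpy as np, cv2
from station import ctrl, vision
R=lambda v: cv2.Rodrigues(np.array(v,float))[0]
def snap(n,f):
    o=ctrl.get_obs(); im,d=vision.get_image(n); cv2.imwrite(f'pics/{f}.png',im[:,:,::-1]); np.savez(f'pics/{f}.npz',im=im,d=d,p=o['tool_pos'],r=o['tool_rot']); return im,d,o
def w(n,u,v,d):  # pixel+depth -> world (scene/top)
    c=vision.calibration(n); X=np.array([(u-c['cx'])/c['fx']*d,(v-c['cy'])/c['fy']*d,d]); return R(c['rvec']).T@(X-np.ravel(c['tvec']))
def cloud(n,d):
    c=vision.calibration(n); v,u=np.mgrid[:d.shape[0],:d.shape[1]]
    X=np.stack([(u-c['cx'])/c['fx']*d,(v-c['cy'])/c['fy']*d,d],-1); return (X-np.ravel(c['tvec']))@R(c['rvec'])
E
python3 - <<'E'
from h import *
for n in('scene','top'):
    snap(n,n+'0'); print(n,vision.calibration(n))
print(vision.calibration('wrist'), ctrl.get_obs(), ctrl.tcp_to_tips)
a=cv2.imread('pics/scene0.png');b=cv2.imread('pics/top0.png')
E
```

```text
scene {'fx': 451.478820514267, 'fy': 451.478820514267, 'cx': 279.900637566533, 'cy': 207.5654897297071, 'rvec': array([ 0.60043046, -2.53326468,  1.2897445 ]), 'tvec': array([0.53026524, 0.16131291, 1.02027932])}
top {'fx': 430.98258545304395, 'fy': 430.98258545304395, 'cx': 286.72377207675936, 'cy': 208.34041538419598, 'rvec': array([ 2.16789801, -2.15535778,  0.13082486]), 'tvec': array([0.09542111, 0.54896897, 1.14688058])}
{'fx': 325.19226210127806, 'fy': 325.19226210127806, 'cx': 277.0986495894748, 'cy': 211.4896448092064, 'hand_eye': array([[-5.92493359e-04, -9.52038876e-01, -3.05976513e-01,
         7.82887375e-02],
       [ 9.99999778e-01, -4.70482763e-04, -4.72504717e-04,
        -9.29297900e-04],
       [ 3.05886185e-04, -3.05976725e-01,  9.52038944e-01,
        -1.58526861e-01],
       [ 0.00000000e+00,  0.00000000e+00,  0.00000000e+00,
         1.00000000e+00]])} {'t': 0.1, 'q': array([-1.25901071e+00,  5.33230141e-02,  1.61414791e+00, -3.16554888e-05,
        1.47595813e+00, -1.19028552e-01]), 'dq': array([ 0.00099668, -0.00157297, -0.00208137,  0.00076888,  0.0007967 ,
        0.00106048]), 'effort': array([ 6.11625292e-04, -3.94907463e+01, -3.71363032e+01, -1.05640179e-04,
        3.93429204e-03,  6.22088301e-07]), 'tool_pos': array([ 0.26080301, -0.56734617,  0.21317127]), 'tool_rot': array([-3.06720506e+00, -6.71114688e-01,  3.26661137e-04]), 'contact_force': array([-0.66439246, -0.54257362,  0.10897942]), 'wrist_torque': array([-0.04343111, -0.01607126, -0.06550139]), 'opening': 0.08530903566383165} 0.022
```

View pics/scene0.png

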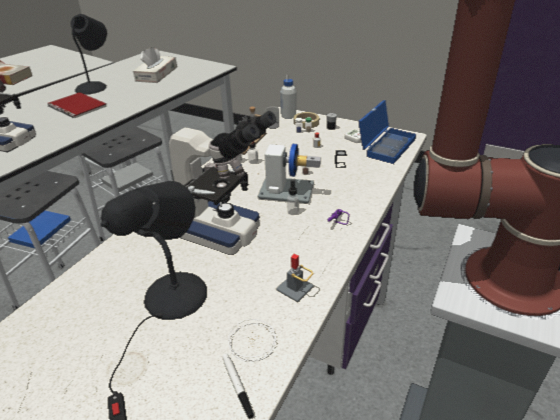

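View pics/top0.png

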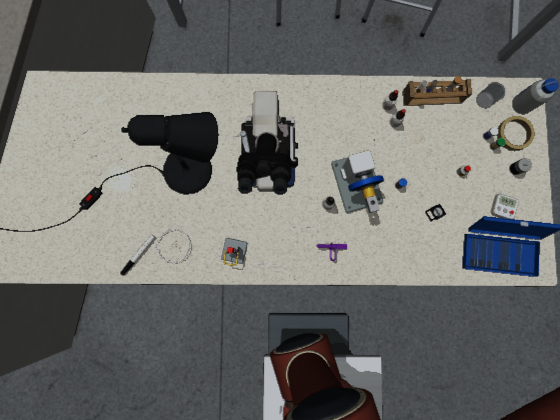

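Scene: red pin in its post at about (296,278), with the loop to the right. Rotator at (290,170), purple decoy at (340,216). Top: post at (234,251), rotator at (360,185) with its axle pointing down to (375,218).

Run:
```python
from h import *
def reg(n,mask,d,tag):
    P=cloud(n,d); m=mask&(d>0); k,l,s,c=cv2.connectedComponentsWithStats(m.astype(np.uint8))
    for i in range(1,k):
        if s[i,4]>=8:
            q=P[l==i]; print(n,tag,s[i],np.round(np.median(q,0),4),'min',np.round(np.percentile(q,3,0),3),'max',np.round(np.percentile(q,97,0),3))
for n in('scene','top'):
    z=np.load(f'pics/{n}0.npz'); im,d=z['im'],z['d']; hsv=cv2.cvtColor(im,cv2.COLOR_RGB2HSV).astype(int);H,S,V=[hsv[...,i] for i in range(3)]
    P=cloud(n,d); box=(P[...,0]>.3)&(P[...,0]<.9)&(P[...,1]>-.5)&(P[...,1]<.4)&(P[...,2]>.01)
    reg(n,box&((H<6)|(H>174))&(S>170)&(V>80),d,'red'); reg(n,box&(H>14)&(H<28)&(S>110)&(V>90),d,'brass')
    reg(n,box&(H>105)&(H<122)&(S>170)&(V>70),d,'blue'); 
    top=box&(abs(P[...,2]-.12)<.006)&(S<60)&(P[...,1]<0); reg(n,top,d,'axletop')
t=cv2.imread('pics/top0.png');s=cv2.imread('pics/scene0.png')
f=lambda a:cv2.resize(a,(400,300),interpolation=cv2.INTER_CUBIC)
cv2.imwrite('pics/c1.png',np.vstack([np.hstack([f(t[225:270,203:263]),f(t[145:235,325:445][:, :])]),np.hstack([f(s[245:305,260:340]),f(s[135:225,250:370])])]))
```

```text
scene red [292 255   6  13  67] [0.431  0.2496 0.089 ] min [0.427 0.242 0.072] max [0.437 0.252 0.098]
scene brass [297 156  10   9  76] [ 0.5793 -0.1002  0.1171] min [ 0.569 -0.113  0.105] max [ 0.592 -0.095  0.124]
scene brass [292 274  18   7  30] [0.4146 0.2634 0.0585] min [0.397 0.255 0.055] max [0.43  0.267 0.061]
scene blue [292 145   5   5  19] [ 0.6022 -0.1001  0.1526] min [ 0.598 -0.117  0.147] max [ 0.605 -0.089  0.157]
scene blue [290 156   5  15  40] [ 0.5926 -0.064   0.125 ] min [ 0.588 -0.074  0.104] max [ 0.597 -0.058  0.137]
scene axletop [264 153  25  10  94] [ 0.6362 -0.0649  0.1193] min [ 0.621 -0.102  0.114] max [ 0.671 -0.056  0.125]
scene axletop [307 156  14   7  80] [ 0.5502 -0.1157  0.1187] min [ 0.534 -0.132  0.115] max [ 0.569 -0.104  0.121]
top red [465 166   5   5  22] [ 0.6601 -0.3929  0.0506] min [ 0.654 -0.399  0.047] max [ 0.666 -0.387  0.053]
top red [227 247   7   6  27] [0.4327 0.243  0.0966] min [0.428 0.238 0.092] max [0.439 0.249 0.1  ]
top brass [455  76  10   9  51] [ 0.8849 -0.3507  0.1201] min [ 0.875 -0.389  0.059] max [ 0.899 -0.34   0.12
[... 1532 characters left out ...]
ax [ 0.494 -0.408  0.033]
top blue [467 234   4  11  16] [ 0.4736 -0.396   0.0239] min [ 0.455 -0.404  0.014] max [ 0.482 -0.393  0.028]
top blue [476 235   8   2   9] [ 0.4789 -0.4309  0.0243] min [ 0.477 -0.442  0.014] max [ 0.479 -0.422  0.028]
top blue [466 246   1  15  15] [ 0.4297 -0.3908  0.0238] min [ 0.412 -0.393  0.021] max [ 0.448 -0.389  0.027]
top axletop [349 168  23  11  60] [ 0.6266 -0.0922  0.1196] min [ 0.618 -0.114  0.114] max [ 0.639 -0.062  0.126]
top axletop [366 196  14  17 135] [ 0.5503 -0.119   0.1197] min [ 0.533 -0.132  0.115] max [ 0.569 -0.105  0.123]
top axletop [521 222   4   4  15] [ 0.5038 -0.4962  0.1233] min [ 0.499 -0.499  0.121] max [ 0.507 -0.49   0.125]
```

View pics/c1.png

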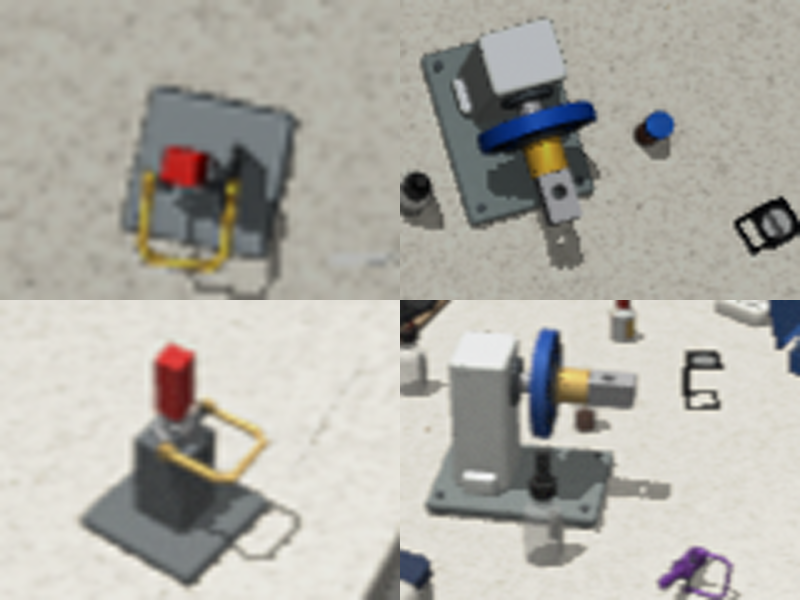

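The hole is visible, about mid-bar on the axle top, and the rotator yaw is about 0.3 rad. Next I'll hover over the pin and look from the wrist.

>>> jog_arm:
  deltas:
    - [0,0,0,2.24,-3.03,-0.16,1]
    - [0,0,0,2.24,-3.03,-0.16,1]
    - [0,0,0,2.24,-3.03,-0.16,1]
    - [0,0,0,2.24,-3.03,-0.16,1]
    - [0,0,0,2.24,-3.03,-0.16,1]
    - [0,0,0,2.24,-3.03,-0.16,1]
    - [0,0,0,2.24,-3.03,-0.16,1]
    - [0,0,0,2.24,-3.03,-0.16,1]
    - [0,0,0,2.24,-3.03,-0.16,1]
    - [0,0,0,2.24,-3.03,-0.16,1]
    - [0,0,0,2.24,-3.03,-0.16,1]
    - [0,0,0,2.24,-3.03,-0.16,1]

```text
t: 1.1
tool_pos: [0.3531, -0.1235, 0.2332]
tool_rot: [3.069, 0.67, 0.0]
contact_force: [0.4, -0.0, -0.3]
opening: 0.0854
```

>>> jog_arm:
  deltas:
    - [0,0,0,2.24,-3.03,-0.16,1]
    - [0,0,0,2.24,-3.03,-0.16,1]
    - [0,0,0,2.24,-3.03,-0.16,1]
    - [0,0,0,2.24,-3.03,-0.16,1]
    - [0,0,0,2.24,-3.03,-0.16,1]
    - [0,0,0,2.24,-3.03,-0.16,1]
    - [0,0,0,2.24,-3.03,-0.16,1]
    - [0,0,0,2.24,-3.03,-0.16,1]
    - [0,0,0,2.24,-3.03,-0.16,1]
    - [0,0,0,2.24,-3.03,-0.16,1]
    - [0,0,-0.12,0,0,0,1]
    - [0,0,-0.12,0,0,0,1]

```text
t: 2.1
tool_pos: [0.4299, 0.2455, 0.2486]
tool_rot: [2.962, 1.048, -0.003]
contact_force: [-1.0, -0.9, 0.8]
opening: 0.0851
```

>>> jog_arm:
  deltas:
    - [0,0,-0.12,0,0,0,1]
    - [0,0,-0.12,0,0,0,1]
    - [0,0,-0.12,0,0,0,1]
    - [0,0,-0.12,0,0,0,1]
    - [0,0,-0.12,0,0,0,1]
    - [0,0,-0.12,0,0,0,1]
    - [0,0,-0.12,0,0,0,1]
    - [0,0,-0.12,0,0,0,1]
    - [0,0,-0.12,0,0,0,1]
    - [0,0,-0.12,0,0,0,1]
    - [0,0,-0.12,0,0,0,1]
    - [0,0,-0.12,0,0,0,1]

```text
t: 3.1
tool_pos: [0.4301, 0.2435, 0.2489]
tool_rot: [-1.54, -2.737, 0.001]
contact_force: [-0.5, -1.1, -0.0]
opening: 0.0855
```

>>> jog_arm:
  deltas:
    - [0,0,-0.12,0,0,0,1]
    - [0,0,-0.12,0,0,0,1]
    - [0,0,-0.12,0,0,0,1]
    - [0,0,-0.12,0,0,0,1]
    - [0,0,-0.12,0,0,0,1]
    - [0,0,-0.12,0,0,0,1]
    - [0,0,-0.12,0,0,0,1]
    - [0,0,-0.12,0,0,0,1]
    - [0,0,0,0,0,0,1]
    - [0,0,0,0,0,0,1]

```text
t: 3.93
tool_pos: [0.4302, 0.2435, 0.2491]
tool_rot: [-0.116, -3.139, 0.0]
contact_force: [0.6, 0.2, 0.1]
opening: 0.0852
```

```bash
cat >> h.py <<'E'
def wray(px,p,r):  # wrist pixels (n,2) -> origin, world rays
    c=vision.calibration('wrist'); px=np.atleast_2d(np.array(px,float)); a=(px-[c['cx'],c['cy']])/c['fx']; th=np.linalg.norm(a,axis=1,keepdims=True)
    ray=np.hstack([a/np.maximum(th,1e-9)*np.sin(th),np.cos(th)]); T=c['hand_eye']; Rw=R(r)
    return p+Rw@T[:3,3], ray@T[:3,:3].T@Rw.T
def onz(px,z,p,r):
    o,d=wray(px,p,r); return o+d*((z-o[2])/d[:,2:])
def yaw(r): x=R(r)[:,0]; return np.arctan2(x[1],x[0])
def hsv(im): return [a.astype(int) for a in cv2.split(cv2.cvtColor(im,cv2.COLOR_RGB2HSV))]
E
python3 - <<'E'
from h import *
im,d,o=snap('wrist','w1'); print(o['t'],o['tool_pos'],yaw(o['tool_rot']),o['q'].round(2),o['opening'])
E
```

```text
3.9333 [0.43017019 0.24351003 0.24905196] 3.0677496497431926 [ 0.36 -0.29  1.87  0.    1.56 -1.13] 0.08519283973723503
```

View pics/w1.png

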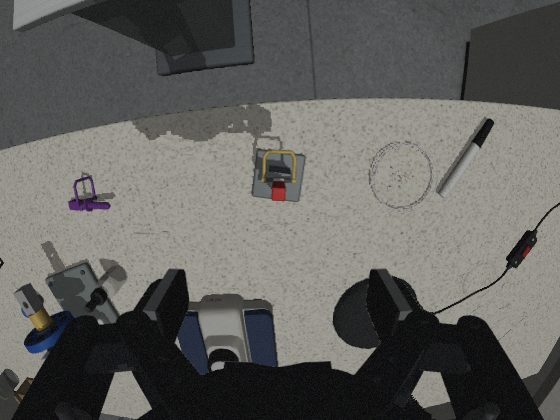

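Wrist view: pin grip at (279,190), loop bar at about (280,152), legs at x≈263 and x≈297. The dish is at (400,175) and the purple decoy is at far left.

Run:
```python
from h import *
z=np.load('pics/w1.npz'); im,p,r=z['im'],z['p'],z['r']; H,S,V=hsv(im); d=z['d']
red=((H<6)|(H>174))&(S>150); red[:, :240]=0; red[:,320:]=0; red[:160]=0;red[220:]=0
v,u=np.nonzero(red); print('red',u.min(),u.max(),v.min(),v.max(),len(u))
for row in range(v.min(),v.max()+1):
    k=u[v==row]; print(row,k.min(),k.max(),V[row,k].mean().round(),end=' | ')
br=(H>14)&(H<30)&(S>90)&(V>90); br[:140]=0; br[190:]=0; br[:,:250]=0; br[:,310:]=0
v,u=np.nonzero(br); print('\nbrass',u.min(),u.max(),v.min(),v.max())
for row in range(v.min(),v.max()+1):
    k=u[v==row]; print(row,k,end=' | ')
big=cv2.resize(im[135:215,240:320,::-1],(560,560),interpolation=cv2.INTER_CUBIC); cv2.imwrite('pics/c2.png',big)
```

```text
red 272 284 182 200 224
182 273 282 55.0 | 183 274 283 53.0 | 184 273 283 55.0 | 185 273 283 55.0 | 186 273 284 56.0 | 187 273 284 67.0 | 188 273 284 127.0 | 189 272 284 149.0 | 190 272 284 150.0 | 191 272 284 150.0 | 192 272 284 151.0 | 193 272 284 150.0 | 194 272 284 150.0 | 195 272 284 150.0 | 196 272 284 151.0 | 197 272 284 150.0 | 198 272 284 150.0 | 199 272 284 150.0 | 200 277 283 136.0 | 
brass 262 295 150 183
150 [268 269 270 271 272 273 274 275 276 277 278 279 280 281 282 283 284] | 151 [267 268 269 270 271 272 273 274 275 276 277 278 279 280 281 282 283 284
 285 286 287 288 289 290 291 292] | 152 [266 267 268 269 270 271 272 273 274 275 276 277 278 279 280 281 282 283
 284 285 286 287 288 289 290 291 292] | 153 [265 266 267 268 280 281 282 283 284 285 286 287 288 289 290 291 292 293] | 154 [264 265 266 267 291 292 293 294] | 155 [263 264 265 266 292 293 294] | 156 [263 264 265 266 292 293 294 295] | 157 [263 264 265 293 294 295] | 158 [263 264 265 293 294 295] | 159 [263 264 265 293 294 295] | 160 [263 264 265 293 294 295] | 161 [263 264 265 293 294 295] | 162 [263 264 265 293 294 295] | 163 [263 264 265 293 294 295] | 164 [263 264 265 293 294 295] | 165 [263 264 265 293 294 295] | 166 [263 264 265 293 294 295] | 167 [262 263 264 265 293 294 295] | 168 [263 264 265 293 294 295] | 169 [262 263 264 265 293 294 295] | 170 [262 263 264 265 293 294 295] | 171 [262 263 264 265 293 294 295] | 172 [262 263 293 294 295] | 173 [262 263 264 293 294 295] | 174 [262 263 264 293 294] | 175 [262 263 264 292 293 294] | 176 [262 263 292 293 294] | 177 [262 263 292 293 294] | 178 [262 263 292 293 294] | 179 [262 263 264 292 293 294] | 180 [262 263 264 292 293 294 295] | 181 [262 263 292 293 294] | 182 [263 292 293 294] | 183 [292 293 294] |
```

View pics/c2.png

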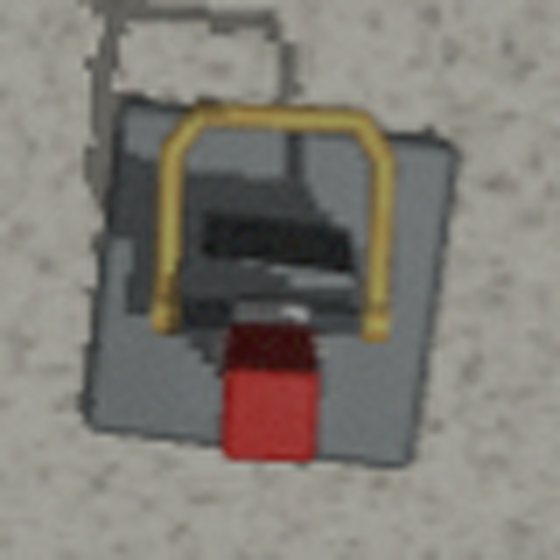

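Run:
```python
from h import *
z=np.load('pics/w1.npz'); p,r=z['p'],z['r']
f=lambda L:np.array(L)/7.+[240,135]-0.5
h=onz(f([[163,320],[376,328]]),.058,p,r); print('hinge',h.round(4)); e=h[0]-h[1]; print('yaw of hinge dir',np.arctan2(e[1],e[0]),np.linalg.norm(e), 'mid',h.mean(0))
t=onz(f([[226,370],[316,370],[318,460],[222,458]]),.098,p,r); print(t.round(4), t.mean(0)); 
for a,b in((0,1),(3,2),(0,3),(1,2)): e=t[b]-t[a]; print(np.arctan2(e[1],e[0]).round(3),np.linalg.norm(e).round(4))
b=onz(f([[200,112],[360,124]]),.058,p,r); print('bar',b, np.arctan2(*(b[1]-b[0])[1::-1]))
print('axis down',R(r)[:,2], yaw(r))
```

```text
hinge [[0.4261 0.2288 0.058 ]
 [0.4299 0.2621 0.058 ]]
yaw of hinge dir -1.6834984660673917 0.033488434123457166 mid [0.42802926 0.24541854 0.058     ]
[[0.4254 0.2394 0.098 ]
 [0.4264 0.2519 0.098 ]
 [0.4394 0.2513 0.098 ]
 [0.4381 0.2378 0.098 ]] [0.43234866 0.24513091 0.098     ]
1.497 0.0126
1.475 0.0136
-0.123 0.0128
-0.047 0.0131
bar [[0.39379984 0.23721763 0.058     ]
 [0.39747692 0.26165233 0.058     ]] 1.4214312746895437
axis down [-7.50467550e-04 -2.69611898e-04 -9.99999682e-01] 3.0677496497431926
```

>>> jog_arm:
  deltas:
    - [0,0,0.037,-0.29,0.17,1.5,1]
    - [0,0,0,0,0,2,1]
    - [0,0,0,0,0,2.5,1]
    - [0,0,0,0,0,2.5,1]
    - [0,0,0,0,0,2.5,1]
    - [0,0,0,0,0,2,1]
    - [0,0,0,0,0,1.5,1]
    - [0,0,0,0,0,1,1]
    - [0,0,0,0,0,0.6,1]
    - [0,0,0,0,0,0,1]
    - [0,0,0,0,0,0,1]

```text
t: 4.9
tool_pos: [0.4338, 0.2453, 0.0891]
tool_rot: [0.17, 3.136, 0.001]
contact_force: [-0.2, -0.4, 0.1]
opening: 0.0856
```

>>> jog_arm:
  deltas:
    - [0,0,0,0,0,0,0.5]
    - [0,0,0,0,0,0,0.35]
    - [0,0,0,0,0,0,0.25]
    - [0,0,0,0,0,0,0.2]
    - [0,0,0,0,0,0,0.1]
    - [0,0,0,0,0,0,0]
    - [0,0,0,0,0,0,0]
    - [0,0,0,0,0,0,0]
    - [0,0,0,0,0,0,0]
    - [0,0,0,0,0,0,0]
    - [0,0,0,0,0,0,0]
    - [0,0,0,0,0,0,0]
  grip_force: 40

```text
t: 5.9
tool_pos: [0.4334, 0.2451, 0.0884]
tool_rot: [-0.169, -3.137, 0.0]
contact_force: [0.5, -0.1, 0.2]
opening: -0.0002
```

Run:
```python
from h import *
snap('wrist','w2');snap('scene','s2')
a=cv2.imread('pics/w2.png')[120:360,180:400];b=cv2.imread('pics/s2.png')[180:330,220:370]
cv2.imwrite('pics/c3.png',np.hstack([cv2.resize(a,(440,480)),cv2.resize(b,(360,480)[::1])]))
```

```text
(no output)
```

View pics/c3.png

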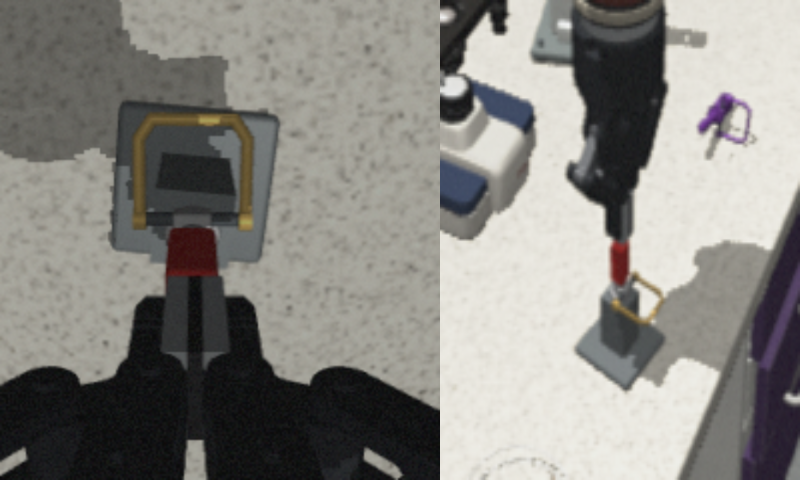

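Both views show the shut fingers above or beyond the red block, which is undisturbed. I'll use depth to find where the fingertips really are.

Run:
```python
from h import *
z=np.load('pics/s2.npz'); im,d=z['im'],z['d']; P=cloud('scene',d); H,S,V=hsv(im)
m=(abs(P[...,0]-.43)<.06)&(abs(P[...,1]-.245)<.05)&(P[...,2]>.045)&(P[...,2]<.2)
red=m&((H<6)|(H>174))&(S>150)
print('red',np.percentile(P[red],[3,50,97],axis=0).round(3), red.sum())
dk=m&(S<80)&(P[...,2]>.07)
for a in np.arange(.07,.16,.01):
    k=dk&(abs(P[...,2]-a-.005)<.005); print(round(a,3),k.sum(),P[k].mean(0).round(3) if k.any() else '')
z=np.load('pics/w2.npz'); d=z['d']; p,r=z['p'],z['r']; c=vision.calibration('wrist'); T=c['hand_eye']
for (u,v) in [(276,246),(276,254),(265,262),(285,262),(265,280),(285,280)]:
    o,ray=wray([[u,v]],p,r); 
    ax=R(r)@T[:3,:3][:,2]; print(u,v,d[v,u],(o+ray[0]*d[v,u]/(ray[0]@ax)).round(4))
```

```text
red [[0.428 0.243 0.071]
 [0.431 0.25  0.086]
 [0.437 0.253 0.098]] 66
0.07 4 [0.441 0.25  0.074]
0.08 4 [0.441 0.25  0.086]
0.09 3 [0.441 0.249 0.095]
0.1 5 [0.43  0.251 0.107]
0.11 39 [0.43  0.253 0.116]
0.12 47 [0.43  0.252 0.125]
0.13 34 [0.429 0.253 0.135]
0.14 27 [0.425 0.248 0.146]
0.15 87 [0.427 0.251 0.156]
276 246 0.1757881 [0.4261 0.246  0.0853]
276 254 0.16645306 [0.4263 0.246  0.0951]
265 262 0.14859484 [0.4216 0.2415 0.1126]
285 262 0.14814769 [0.4224 0.2507 0.113 ]
265 280 0.1328505 [0.4218 0.242  0.1291]
285 280 0.13264576 [0.4226 0.2503 0.1293]
```

Both cameras agree that the shut tips are at z≈0.11, about 20 mm above the reported TCP, although the note puts them 22 mm ahead of it. Shutting fully on nothing confirms this. I'll open, descend about 42 mm in stages while watching force, and trust the observed tips.

>>> jog_arm:
  deltas:
    - [0,0,0,0,0,0,0.5]
    - [0,0,0,0,0,0,0.5]
    - [0,0,0,0,0,0,0.5]
    - [0,0,0,0,0,0,0.5]
    - [0,0,0,0,0,0,0.5]
    - [0,0,0,0,0,0.5,0.5]
    - [0,0,0,0,0,0.5,0.5]
    - [0,0,0,0,0,0.5,0.5]
    - [0,0,0,0,0,0.5,0.5]
    - [0,0,0,0,0,0,0.5]

```text
t: 6.83
tool_pos: [0.4323, 0.2447, 0.0667]
tool_rot: [-0.169, -3.134, 0.002]
contact_force: [0.0, 0.3, -0.0]
opening: 0.0431
```

Run:
```python
from h import *
im,d,o=snap('wrist','w3'); p,r=o['tool_pos'],o['tool_rot']; print(p,o['contact_force'],o['opening'])
snap('scene','s3')
c=vision.calibration('wrist'); T=c['hand_eye']; ax=R(r)@T[:3,:3][:,2]
v,u=np.mgrid[:420,:560]; o_,ray=wray(np.stack([u.ravel(),v.ravel()],1),p,r); P=(o_+ray*(d.ravel()/(ray@ax))[:,None]).reshape(420,560,3)
m=(abs(P[...,0]-.433)<.03)&(abs(P[...,1]-.245)<.06)&(P[...,2]>.062)&(P[...,2]<.2)&(d>0)
H,S,V=hsv(im); m&=S<90
for sgn in(-1,1):
    k=m&(sgn*(P[...,1]-.245)>.012); q=P[k]; print(sgn,k.sum(),np.percentile(q,[1,5,50],axis=0).round(4))
a=cv2.imread('pics/w3.png')[120:360,180:400];b=cv2.imread('pics/s3.png')[180:330,220:370]
cv2.imwrite('pics/c4.png',np.hstack([cv2.resize(a,(440,480)),cv2.resize(b,(360,480)[::1])]))
```

```text
[0.43227322 0.24466521 0.06671137] [ 0.00522142  0.25971733 -0.00925241] 0.043090081053989746
-1 15756 [[0.4106 0.1859 0.0925]
 [0.412  0.1886 0.108 ]
 [0.417  0.2024 0.1578]]
1 16209 [[0.4136 0.2577 0.0927]
 [0.4146 0.2603 0.1084]
 [0.4258 0.2841 0.1583]]
```

View pics/c4.png

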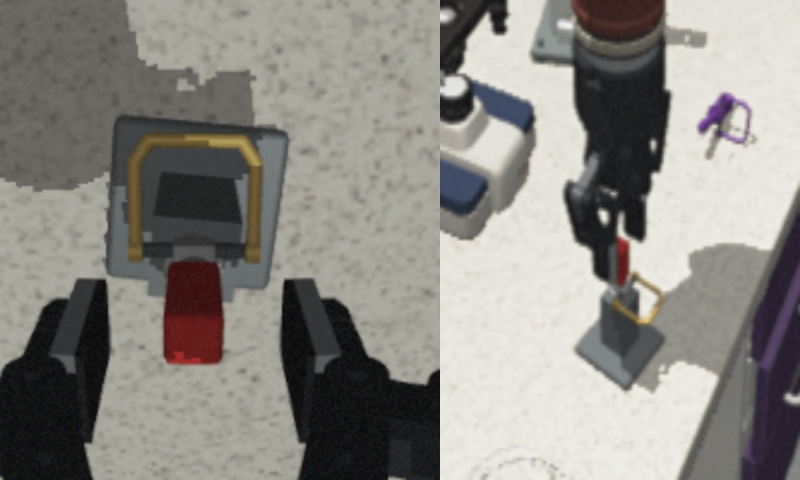

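Wrist: the pads straddle the block symmetrically, with tips at z≈0.09, level with its upper part. 20 mm lower puts the tips at about 0.068, then close.

>>> jog_arm:
  deltas:
    - [0,0,0,-0.05,0,0.5,0.5]
    - [0,0,0,0,0,0.5,0.5]
    - [0,0,0,0,0,0.5,0.5]
    - [0,0,0,0,0,0.5,0.5]
    - [0,0,0,0,0,0,0.35]
    - [0,0,0,0,0,0,0.25]
    - [0,0,0,0,0,0,0.2]
    - [0,0,0,0,0,0,0.15]
    - [0,0,0,0,0,0,0.1]
    - [0,0,0,0,0,0,0]
    - [0,0,0,0,0,0,0]
    - [0,0,0,0,0,0,0]
  grip_force: 40

```text
t: 7.93
tool_pos: [0.4341, 0.245, 0.0487]
tool_rot: [0.169, 3.137, 0.0]
contact_force: [0.3, -1.3, 0.3]
opening: 0.0133
```

Gripped at 13.3 mm. I'll lift straight up and localise the hole from the first pictures.

>>> jog_arm:
  deltas:
    - [0,0,0,0,0,-0.5,0]
    - [0,0,0,0,0,-1,0]
    - [0,0,0,0,0,-1.25,0]
    - [0,0,0,0,0,-1.25,0]
    - [0,0,0,0,0,-1.25,0]
    - [0,0,0,0,0,-1.25,0]
    - [0,0,0,0,0,-1.5,0]
    - [0,0,0,0,0,-1.5,0]
    - [0,0,0,0,0,-1.5,0]
    - [0,0,0,0,0,-1.5,0]
    - [0,0,0,0,0,-1,0]
    - [0,0,0,0,0,-0.5,0]

```text
t: 8.93
tool_pos: [0.4348, 0.2455, 0.1914]
tool_rot: [0.169, 3.134, 0.003]
contact_force: [-0.2, -0.4, -1.9]
opening: 0.0136
```

Run:
```python
from h import *
for n,lo,hi,rows in(('top',(364,192),(384,220),1),('scene',(302,150),(324,168),1)):
    z=np.load(f'pics/{n}0.npz'); im,d=z['im'],z['d']; P=cloud(n,d); g=cv2.cvtColor(im,cv2.COLOR_RGB2GRAY)
    u0,v0=lo;u1,v1=hi; print(n); print('\n'.join(' '.join(f'{x:3d}' for x in row) for row in g[v0:v1,u0:u1]))
    c=vision.calibration(n)
    def cast(u,v,zz):
        Rm=R(c['rvec']); o=-Rm.T@np.ravel(c['tvec']); r=Rm.T@np.array([(u-c['cx'])/c['fx'],(v-c['cy'])/c['fy'],1]); return o+r*(zz-o[2])/r[2]
    print('corner',cast(u0,v0,.12).round(4),'du',(cast(u0+1,v0,.12)-cast(u0,v0,.12)).round(5),'dv',(cast(u0,v0+1,.12)-cast(u0,v0,.12)).round(5))
```

```text
top
 95 111 125 140 155 157 151 137 126 107  73  57  55  56  56  56  63  92 158 175
 88 107 121 139 152 154 150 139 130 111  90  62  56  56  55  56  54  88  98 152
 79 102 120 136 149 151 150 143 133 114 101  64  54  55  56  56  52  66  89  93
 72  94 116 133 147 148 143 139 128 117 123  90  61  54  56  56  55  64  91  97
 67  64 109 132 140 147 116 112  84 135 149 119  71  56  55  55  57  57  89  98
 64  83 109 134 123 143 147 148 150 149 150 148  88  57  49  52  56  52  85  95
 51  48  79 137 150 149 148 148 150 150 149 148 112  56  35  33  57  64  69 104
 57  37  48 133 149 149 148 144 142 142 148 149 120  62  38  37  84 103  87 158
 57  42  36 125 147 149 144 119  80  82 130 148 148 101  65  66  96 103  87 157
 56  48  39  80 136 150 113  59  36  31  66 135 148 124 105 101 101  99  89 132
 56  52  40  75 136 149 105  64  48  37  46 125 147 133 103  85  78  70  76 165
 56  55  44  37 124 145 118  73  56  48  68 129 147 138  86  68  67  71 107 167
 66  59  49  39  80 137 141 105  76  87 126 146 150 149 122 115 114 112 166 175
105  69  50  40  75 136 150 149 143 146 151 150 150 149 
[... 2233 characters left out ...]
145 115  89  87  85  88  92  90  90  92  94 102  95 101  99 132 197 220 221
124 127 129 123 105  88  87  90  88  88  86  89  88  86  88  85  87  84 129 201 221 221
102 105 108 101  94  87  88  91  88  88  89  90  91  89  91  90  86  85 132 202 222 222
 81  81  85  84  81  86  89  90  88  88  86  91  86  89  92  91  88  92 156 209 219 222
 82  80  80  77  76  85  87  86  85  88  87  89  86  88  86  87  87  96 174 208 210 215
154 142 128 107 106 103  99 101  99 100 101  97  96  91  90  89  89 115 184 210 211 214
188 160 135 119 128 149 167 179 186 186 185 172 158 143 132 130 133 167 207 219 216 216
corner [ 0.5989 -0.1464  0.12  ] du [-0.00258 -0.0012   0.     ] dv [-0.0025   0.00535  0.     ]
```

Hole estimate: top (0.555,-0.119), scene (0.553,-0.116), yaw about 0.3. I'll carry the pin round on the robot's side and check from the wrist.

>>> jog_arm:
  deltas:
    - [0,0,0,-0.15,-1.4,0,0]
    - [0,0,0,-0.3,-2.7,0,0]
    - [0,0,0,-0.3,-2.7,0,0]
    - [0,0,0,-0.3,-2.7,0,0]
    - [0,0,0,-0.3,-2.7,0,0]
    - [0,0,0,-0.3,-2.7,0,0]
    - [0,0,0,-0.3,-2.7,0,0]
    - [0,0,0,-0.3,-2.7,0,0]
    - [0,0,0,-0.3,-2.7,0,0]
    - [0,0,0,-0.15,-1.85,0,0]
    - [0,0,0,-1.3,-1,0,0]
    - [0,0,0,-1.6,-1.2,0,0]

```text
t: 9.93
tool_pos: [0.46, -0.0308, 0.1883]
tool_rot: [-0.171, -3.137, -0.001]
contact_force: [1.5, 0.2, -1.4]
opening: 0.0132
```

>>> jog_arm:
  deltas:
    - [0,0,0,-2,-1.5,0,0]
    - [0,0,0,-2,-1.5,0,0]
    - [0,0,0,-2,-1.5,0,0]
    - [0,0,0,-1.7,-1.3,0,0]
    - [0,0,0,-1.5,-1.2,0,0]
    - [0,0,0,-1,-0.8,0,0]
    - [0,0,-0.1,0,0,0,0]
    - [0,0,-0.11,0,0,0,0]
    - [0,0,-0.11,0,0,0,0]
    - [0,0,-0.087,0,0,0,0]
    - [0,0,0,0,0,0,0]
    - [0,0,0,0,0,0,0]

```text
t: 10.93
tool_pos: [0.5533, -0.1183, 0.1882]
tool_rot: [0.465, -3.106, -0.001]
contact_force: [0.4, -0.7, 0.2]
opening: 0.0135
```

Run:
```python
from h import *
im,d,o=snap('wrist','w4'); p,r=o['tool_pos'],o['tool_rot']; print(o['t'],p,yaw(r),R(r)[:,2],o['contact_force'],o['opening'])
# expected hole px: brute list of rays
v,u=np.mgrid[:420,:560]; P=onz(np.stack([u.ravel(),v.ravel()],1),.12,p,r).reshape(420,560,3)
i=np.argmin(((P[...,:2]-[.5545,-.118])**2).sum(-1)); vv,uu=divmod(i,560); print(uu,vv)
v0,u0=max(vv-50,0),max(uu-65,0)
cv2.imwrite('pics/c5.png',cv2.resize(im[v0:v0+100,u0:u0+130,::-1],(780,600),interpolation=cv2.INTER_CUBIC)); print(u0,v0)
```

```text
10.9333 [ 0.55325003 -0.11831445  0.18819443] -2.8446802108667706 [-7.42984234e-04  3.31720933e-04 -9.99999669e-01] [ 0.36254679 -0.6910814   0.18492195] 0.013514764885717262
276 221
211 171
```

View pics/c5.png

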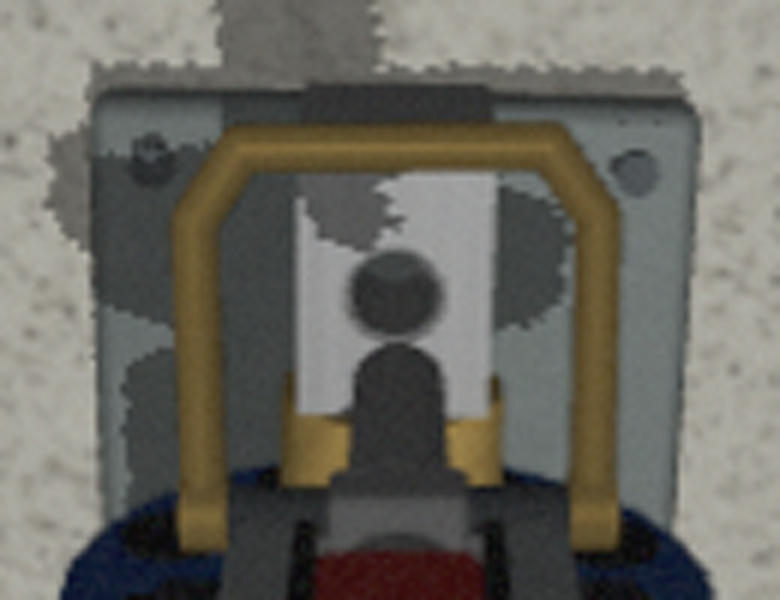

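The hole (crop 396,293) is clearly visible through the loop. The bar edges are symmetric at 296/494, so yaw is good, and the shank tip is centred at 399.

Run:
```python
from h import *
z=np.load('pics/w4.npz'); im,d,p,r=z['im'],z['d'],z['p'],z['r']; R_=R(r)
f=lambda L:np.array(L)/6.+[211,171]-.5
t=lambda q:((q-p)@R_*1000).round(1)
print('hole',onz(f([[396,293]]),.12,p,r).round(4),t(onz(f([[396,293]]),.12,p,r)))
print('hole far/near edges',t(onz(f([[396,246],[396,342]]),.12,p,r)))
print('edges',t(onz(f([[297,200],[298,400],[496,200],[491,400]]),.12,p,r)))
cz=p[2]+.0033
print('tip front z-42',t(onz(f([[399,345]]),cz-.042,p,r)),'shank z-38',t(onz(f([[399,353]]),cz-.038,p,r)))
print('shank sides @mid',t(onz(f([[357,440],[443,440]]),cz-.02,p,r)))
print('loop bar',t(onz(f([[300,148],[500,146]]),cz+.006,p,r)), 'hinge',t(onz(f([[203,540],[595,538]]),cz+.006,p,r)))
```

```text
hole [[ 0.5534 -0.1177  0.12  ]] [[-0.3  0.5 68.2]]
hole far/near edges [[ 5.7  0.5 68.2]
 [-6.8  0.5 68.2]]
edges [[ 11.6 -11.5  68.2]
 [-14.6 -11.8  68.2]
 [ 11.6  12.6  68.2]
 [-14.6  12.4  68.2]]
tip front z-42 [[ 4.   0.9 38.7]] shank z-38 [[ 4.6  0.9 34.7]]
shank sides @mid [[ 2.3 -3.2 16.7]
 [ 2.3  5.2 16.7]]
loop bar [[38.8 -7.  -9.3]
 [38.9  8.9 -9.3]] hinge [[  4.3 -15.9  -9.3]
 [  4.4  17.6  -9.3]]
```

Hole and pin agree within 0.5 mm in both axes. I'll descend to the mouth and slightly in.

>>> jog_arm:
  deltas:
    - [0,0,0,-0.05,-0.04,0.5,0]
    - [0,0,0,0,0,0.8,0]
    - [0,0,0,0,0,0.8,0]
    - [0,0,0,0,0,0.5,0]
    - [0,0,0,0,0,0.2,0]
    - [0,0,0,0,0,0.2,0]
    - [0,0,0,0,0,0.1,0]
    - [0,0,0,0,0,0.1,0]
    - [0,0,0,0,0,0.1,0]
    - [0,0,0,0,0,0,0]

```text
t: 11.82
tool_pos: [0.5542, -0.1187, 0.1556]
tool_rot: [-0.468, 3.106, -0.0]
contact_force: [1.4, 0.5, -0.7]
opening: 0.0132
```

>>> jog_arm:
  deltas:
    - [0,0,0,0,0,0.1,0]
    - [0,0,0,0,0,0.1,0]
    - [0,0,0,0,0,0.1,0]
    - [0,0,0,0,0,0.1,0]
    - [0,0,0,0,0,0.1,0]
    - [0,0,0,0,0,0,0]

```text
t: 12.32
tool_pos: [0.5542, -0.1186, 0.1503]
tool_rot: [-0.468, 3.106, 0.0]
contact_force: [1.3, 1.0, -2.2]
opening: 0.0135
```

>>> jog_arm:
  deltas:
    - [0,0,0,0,0,0.15,0]
    - [0,0,0,0,0,0.15,0]
    - [0,0,0,0,0,0.15,0]
    - [0,0,0,0,0,0.15,0]
    - [0,0,0,0,0,0.15,0]
    - [0,0,0,0,0,0.15,0]
    - [0,0,0,0,0,0.15,0]
    - [0,0,0,0,0,0.15,0]
    - [0,0,0,0,0,0,0]

```text
t: 13.07
tool_pos: [0.5544, -0.1188, 0.1384]
tool_rot: [-0.468, 3.106, -0.001]
contact_force: [3.6, 0.8, -1.4]
opening: 0.0134
```

>>> jog_arm:
  deltas:
    - [0,0,0,-0.05,0,0,0]
    - [0,0,0,0,0,0.15,0]
    - [0,0,0,0,0,0.15,0]
    - [0,0,0,0,0,0.15,0]
    - [0,0,0,0,0,0.15,0]
    - [0,0,0,0,0,0.15,0]
    - [0,0,0,0,0,0.15,0]
    - [0,0,0,0,0,0.15,0]
    - [0,0,0,0,0,0.15,0]
    - [0,0,0,0,0,0,0]

```text
t: 13.9
tool_pos: [0.5545, -0.1186, 0.1259]
tool_rot: [0.468, -3.106, 0.0]
contact_force: [2.4, -2.2, -0.9]
opening: 0.0133
```

>>> jog_arm:
  deltas:
    - [0,0,0,-0.02,0,0.1,0]
    - [0,0,0,0,0,0.1,0]
    - [0,0,0,0,0,0.1,0]
    - [0,0,0,0,0,0.1,0]
    - [0,0,0,0,0,0.1,0]
    - [0,0,0,0,0,0.1,0]
    - [0,0,0,0,0,0.1,0]
    - [0,0,0,0,0,0,0]
    - [0,0,0,0,0,0,0]

```text
t: 14.65
tool_pos: [0.5545, -0.1185, 0.119]
tool_rot: [0.468, -3.106, -0.0]
contact_force: [2.0, -2.6, -2.2]
opening: 0.0133
```

>>> jog_arm:
  deltas:
    - [0,0,0,0,0,0.05,0]
    - [0,0,0,0,0,0.05,0]
    - [0,0,0,0,0,0.05,0]
    - [0,0,0,0,0,0.05,0]
    - [0,0,0,0,0,0,0]
    - [0,0,0,0,0,0,0]

```text
t: 15.15
tool_pos: [0.5547, -0.1184, 0.1173]
tool_rot: [0.468, -3.107, -0.0]
contact_force: [2.2, -3.9, -0.7]
opening: 0.0134
```

>>> jog_arm:
  deltas:
    - [0,0,0,0,0,0.05,0]
    - [0,0,0,0,0,0.05,0]
    - [0,0,0,0,0,0.05,0]
    - [0,0,0,0,0,0,0]
    - [0,0,0,0,0,0,0]

```text
t: 15.57
tool_pos: [0.555, -0.1185, 0.1167]
tool_rot: [-0.468, 3.106, -0.0]
contact_force: [-1.2, -2.9, 4.2]
opening: 0.0131
```

Run:
```python
from h import *
im,d,o=snap('wrist','w5');snap('scene','s5'); print(o['t'],o['tool_pos'],o['contact_force'])
b=cv2.imread('pics/s5.png')[120:195,250:350]
cv2.imwrite('pics/c6.png',np.hstack([cv2.resize(im[140:270,200:352,::-1],(400,342)),cv2.resize(b,(400,342),interpolation=cv2.INTER_CUBIC)]))
```

```text
15.5667 [ 0.55496116 -0.11854513  0.11668401] [-1.21591543 -2.936587    4.18856233]
```

View pics/c6.png

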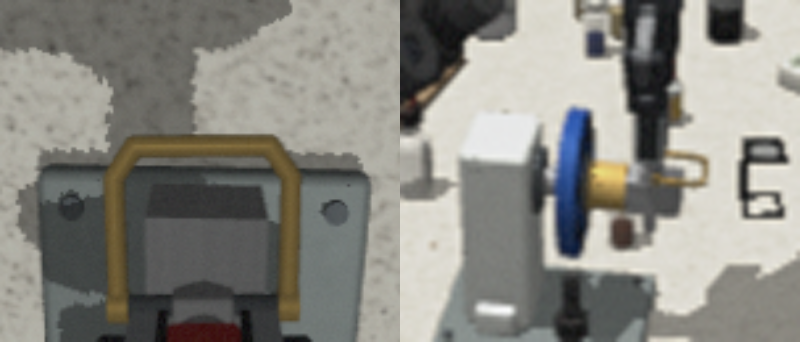

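Wrist and scene: the shank is in, the collar is at the axle top, and the loop points out over the free end. Fz has just risen at the expected home height, so a light firm-up follows.

>>> jog_arm:
  deltas:
    - [0,0,0,0,0,0.04,0]
    - [0,0,0,0,0,0.04,0]
    - [0,0,0,0,0,0,0]
    - [0,0,0,0,0,0,0]

```text
t: 16.0
tool_pos: [0.5553, -0.1186, 0.1166]
tool_rot: [-0.468, 3.105, -0.001]
contact_force: [-1.7, -3.8, 7.2]
opening: 0.0135
```

>>> jog_arm:
  deltas:
    - [0,0,0,0,0,0.04,0]
    - [0,0,0,0,0,0.04,0]
    - [0,0,0,0,0,0,0]
    - [0,0,0,0,0,0,0]

```text
t: 16.33
tool_pos: [0.5554, -0.1187, 0.1166]
tool_rot: [-0.468, 3.105, -0.001]
contact_force: [-2.9, -2.4, 11.7]
opening: 0.0131
```

Stalled at 11.7 N, so the collar is home. I'll relax the push, open, rise clear and shut the fingers.

>>> jog_arm:
  deltas:
    - [0,0,0,0,0,-0.12,0]
    - [0,0,0,0,0,0,0.3]
    - [0,0,0,0,0,0,0.45]
    - [0,0,0,0,0,0,0.45]
    - [0,0,0,0,0,0,0.45]
    - [0,0,0,0,0,0,0.45]
    - [0,0,0,0,0,0,0.45]

```text
t: 16.92
tool_pos: [0.5544, -0.1181, 0.1151]
tool_rot: [0.468, -3.106, -0.001]
contact_force: [-0.7, 0.6, 0.1]
opening: 0.0384
```

>>> jog_arm:
  deltas:
    - [0,0,0,0,0,-0.5,0.45]
    - [0,0,0,0,0,-1,0.45]
    - [0,0,0,0,0,-1.5,0.45]
    - [0,0,0,0,0,-1.5,0.45]
    - [0,0,0,0,0,-1.5,0.45]
    - [0,0,0,0,0,-1,0.2]
    - [0,0,0,0,0,0,0]
    - [0,0,0,0,0,0,0]
    - [0,0,0,0,0,0,0]
    - [0,0,0,0,0,0,0]
    - [0,0,0,0,0,0,0]

```text
t: 17.83
tool_pos: [0.5541, -0.1182, 0.1843]
tool_rot: [0.468, -3.105, -0.002]
contact_force: [-0.4, 0.1, -0.4]
opening: -0.0004
```

Run:
```python
from h import *
im,d,o=snap('wrist','w6');_,ds,_=snap('scene','s6'); p,r=o['tool_pos'],o['tool_rot'];print(o['t'],p,yaw(r),o['contact_force'],o['opening'])
P=cloud('scene',ds); m=(abs(P[...,0]-p[0])<.05)&(abs(P[...,1]-p[1])<.03)&(P[...,2]>.17)&(P[...,2]<.3)
for a in np.arange(.17,.3,.005):
    k=m&(abs(P[...,2]-a-.0025)<.0025)
    if k.any(): q=(P[k]-p)@R(r); print(round(a,3),k.sum(),'tool xy min',q.min(0)[:2].round(3),'max',q.max(0)[:2].round(3))
b=cv2.imread('pics/s6.png')[100:200,250:370]
cv2.imwrite('pics/c7.png',np.hstack([cv2.resize(im[120:300,180:380,::-1],(400,360)),cv2.resize(b,(400,360),interpolation=cv2.INTER_CUBIC)]))
```

```text
17.8333 [ 0.55411401 -0.11823223  0.18428402] -2.8424128709411725 [-0.37335106  0.07305324 -0.41705969] -0.0004343186043619402
0.2 12 tool xy min [-0.01   0.003] max [0.009 0.009]
0.205 7 tool xy min [-0.01   0.004] max [0.009 0.011]
0.21 16 tool xy min [-0.01   0.005] max [0.008 0.017]
0.215 15 tool xy min [-0.01   0.004] max [0.009 0.015]
0.22 15 tool xy min [-0.01  -0.009] max [0.01  0.018]
0.225 16 tool xy min [-0.01  -0.005] max [0.01  0.016]
0.23 12 tool xy min [-0.01  -0.007] max [0.01  0.014]
0.235 11 tool xy min [-0.01   0.007] max [0.008 0.018]
0.24 3 tool xy min [-0.006  0.01 ] max [0.011 0.017]
0.245 9 tool xy min [-0.007 -0.007] max [0.012 0.031]
0.25 12 tool xy min [-0.005 -0.025] max [0.012 0.033]
0.255 6 tool xy min [-0.008  0.009] max [0.011 0.034]
0.26 2 tool xy min [0.011 0.017] max [0.011 0.034]
0.265 7 tool xy min [0.009 0.012] max [0.016 0.035]
0.27 13 tool xy min [ 0.008 -0.014] max [0.016 0.035]
0.275 6 tool xy min [ 0.011 -0.011] max [0.016 0.018]
0.28 14 tool xy min [-0.017 -0.011] max [0.016 0.025]
0.285 14 tool xy min [-0.017  0.009] max [0.016 0.031]
0.29 14 tool xy min [-0.02   0.006] max [0.015 0.033]
0.295 13 tool xy min [-0.02  -0.009] max [0.018 0.029]
```

View pics/c7.png

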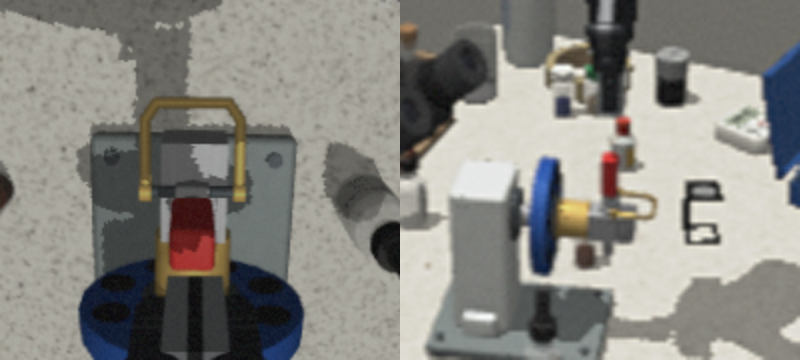

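Wrist: the pin is upright and seated, with the loop bar out over the free end at (195,102) in the crop. I'll check the end-face location from the wrist picture, then move out and tilt so the gripper body clears the pin head.

>>> jog_arm:
  deltas:
    - [0,0,0,1,0,0,0]
    - [0,0,0,1.5,0,0,0]
    - [0,0,0,0.6,0,0,0]
    - [0,-0.1,0,0,0,0,0]
    - [0,-0.1,0,0,0,0,0]
    - [0,-0.1,0,0,0,0,0]
    - [0,0,0,0,0,0,0]
    - [0,0,0,0,0,0,0]

```text
t: 18.6
tool_pos: [0.5239, -0.128, 0.1851]
tool_rot: [-0.421, 2.815, 0.064]
contact_force: [-0.0, -0.1, 0.6]
opening: 0.0001
```

```bash
cat >> h.py <<'E'
A=np.array([.5544,-.1181,.12]); F=-2.8435; X=np.array([np.cos(F),np.sin(F),0]); Y=np.array([np.sin(F),-np.cos(F),0])
def rf(q): q=np.atleast_2d(q)-A; return np.c_[q@X,q@Y,q[:,2]]*1000  # outward, y, up (mm)
def tip(o): 
    e=[o['tool_pos']+R(o['tool_rot'])@np.array([s*.0105,0,-.018]) for s in(-1,1)]; return rf(e).round(1)
E
python3 - <<'E'
from h import *
z=np.load('pics/w6.npz'); g=cv2.cvtColor(z['im'],cv2.COLOR_RGB2GRAY)
for c in (288,270): 
  rows=np.arange(180,212); q=onz(np.c_[np.full(len(rows),c),rows],.12,z['p'],z['r']); print(c,[(int(a),int(g[a,c]),round(float(x),1)) for a,x in zip(rows,rf(q)[:,0])])
o=ctrl.get_obs(); print(o['t'],o['tool_pos'],R(o['tool_rot'])[:,2].round(3),yaw(o['tool_rot']),rf(o['tool_pos']),tip(o),o['q'].round(2),o['contact_force'])
E
```

```text
288 [(180, 172, 30.9), (181, 168, 30.1), (182, 113, 29.4), (183, 105, 28.7), (184, 103, 28.0), (185, 66, 27.3), (186, 53, 26.5), (187, 55, 25.8), (188, 52, 25.1), (189, 53, 24.4), (190, 49, 23.6), (191, 51, 22.9), (192, 131, 22.2), (193, 159, 21.4), (194, 162, 20.7), (195, 162, 20.0), (196, 160, 19.2), (197, 161, 18.5), (198, 162, 17.8), (199, 163, 17.0), (200, 161, 16.3), (201, 160, 15.5), (202, 162, 14.8), (203, 160, 14.1), (204, 159, 13.3), (205, 159, 12.6), (206, 159, 11.8), (207, 158, 11.1), (208, 124, 10.3), (209, 86, 9.6), (210, 88, 8.8), (211, 84, 8.1)]
270 [(180, 96, 30.9), (181, 99, 30.1), (182, 102, 29.4), (183, 99, 28.7), (184, 88, 28.0), (185, 53, 27.3), (186, 52, 26.5), (187, 50, 25.8), (188, 53, 25.1), (189, 52, 24.4), (190, 50, 23.6), (191, 64, 22.9), (192, 87, 22.2), (193, 85, 21.4), (194, 89, 20.7), (195, 88, 20.0), (196, 89, 19.2), (197, 88, 18.5), (198, 90, 17.8), (199, 86, 17.0), (200, 88, 16.3), (201, 89, 15.5), (202, 87, 14.8), (203, 87, 14.1), (204, 86, 13.3), (205, 87, 12.6), (206, 88, 11.8), (207, 87, 11.1), (208, 90, 10.3), (209, 87, 9.6), (210, 83, 8.8), (211, 49, 8.1)]
18.6 [ 0.52386463 -0.12802677  0.18510641] [ 0.281  0.086 -0.956] -2.8444577519252867 [[32.10417677 -0.52082648 65.10640539]] [[27.4 -0.5 85.4]
 [47.4 -0.5 79.2]] [-0.5  -0.31  2.02  0.22  1.23 -2.42] [-0.00976714 -0.05217672  0.55547848]
```

End face confirmed at 22.5 mm from the pin axis. I'll align the finger edge just in front of it and come down to just above the loop.

>>> jog_arm:
  deltas:
    - [0,0,0,-0.35,0.05,0.11,0]
    - [0,0,0,0.33,0,1.07,0]
    - [0,0,0,0.33,0,1.07,0]
    - [0,0,0,0.33,0,1.07,0]
    - [0,0,0,0.33,0,1.07,0]
    - [0,0,0,0.33,0,1.07,0]
    - [0,0,0,0,0,0,0]
    - [0,0,0,0,0,0,0]

```text
t: 19.27
tool_pos: [0.5278, -0.1255, 0.1279]
tool_rot: [-0.424, 2.815, 0.067]
contact_force: [0.5, 0.2, 0.1]
opening: -0.0001
```

Run:
```python
from h import *
o=ctrl.get_obs(); print(o['t'],rf(o['tool_pos']),tip(o),o['contact_force'].round(1))
```

```text
19.2667 [[27.62136689  0.69396415  7.88106707]] [[22.9  0.7 28.2]
 [42.9  0.6 22. ]] [0.5 0.2 0.1]
```

>>> jog_arm:
  deltas:
    - [0,0,0,0.08,-0.05,-0.02,0]
    - [0,0,0,0.148,0,0.478,0]
    - [0,0,0,0.148,0,0.478,0]
    - [0,0,0,0.148,0,0.478,0]
    - [0,0,0,0.148,0,0.478,0]
    - [0,0,0,0.148,0,0.478,0]
    - [0,0,0,0,0,0,0]

```text
t: 19.85
tool_pos: [0.527, -0.1263, 0.1029]
tool_rot: [-0.424, 2.814, 0.066]
contact_force: [-0.0, 0.9, -0.5]
opening: 0.0001
```

Run:
```python
from h import *
im,d,o=snap('wrist','w7'); print(o['t'],rf(o['tool_pos']),tip(o),o['contact_force'].round(1))
H,S,V=hsv(im); br=(H>14)&(H<30)&(S>90)&(V>60); v,u=np.nonzero(br); print(len(u),u.min(),u.max(),v.min(),v.max())
snap('scene','s7')
b=cv2.imread('pics/s7.png')[100:200,250:370]
cv2.imwrite('pics/c8.png',np.hstack([cv2.resize(im[120:300,180:380,::-1],(400,360)),cv2.resize(b,(400,360),interpolation=cv2.INTER_CUBIC)]))
```

```text
19.85 [[ 28.58003909   0.17129254 -17.14313495]] [[23.8  0.1  3.1]
 [43.9  0.1 -3. ]] [-0.   0.9 -0.5]
635 0 311 211 403
```

View pics/c8.png

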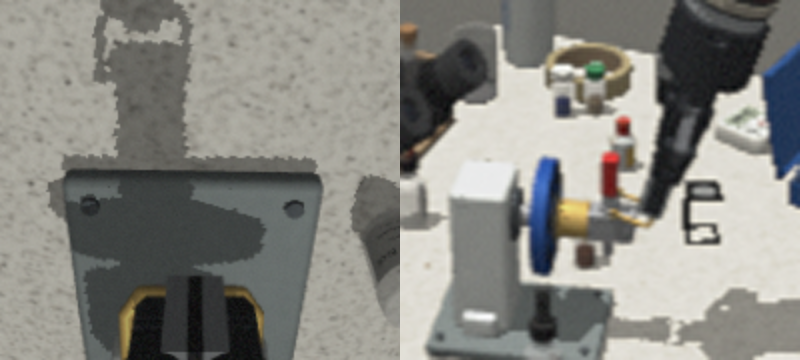

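The fingertips rest on the bar, between the legs, and the loop is already swinging down. I'll continue straight down, slower as it nears the end-face edge.

>>> jog_arm:
  deltas:
    - [0,0,0,0.118,0,0.382,0]
    - [0,0,0,0.118,0,0.382,0]
    - [0,0,0,0.089,0,0.287,0]
    - [0,0,0,0.089,0,0.287,0]
    - [0,0,0,0.059,0,0.191,0]
    - [0,0,0,0,0,0,0]

```text
t: 20.45
tool_pos: [0.5275, -0.1266, 0.0878]
tool_rot: [-0.424, 2.813, 0.065]
contact_force: [0.1, -0.0, 0.2]
opening: 0.0003
```

>>> jog_arm:
  deltas:
    - [0,0,0,0.03,0,0.095,0]
    - [0,0,0,0.03,0,0.095,0]
    - [0,0,0,0.03,0,0.095,0]
    - [0,0,0,0,0,0,0]

```text
t: 20.78
tool_pos: [0.5278, -0.1268, 0.0855]
tool_rot: [-0.424, 2.813, 0.064]
contact_force: [0.9, 0.3, 1.1]
opening: -0.0002
```

Run:
```python
from h import *
o=ctrl.get_obs(); print(o['t'],rf(o['tool_pos']),tip(o),o['contact_force'].round(1))
```

```text
20.7833 [[ 27.92072867  -0.4733796  -34.54573106]] [[ 23.2  -0.5 -14.2]
 [ 43.3  -0.5 -20.5]] [0.9 0.3 1.1]
```

>>> jog_arm:
  deltas:
    - [0,0,0,0.05,0.03,0.09,0]
    - [0,0,0,0.04,0,0.095,0]
    - [0,0,0,0.03,0,0.095,0]
    - [0,0,0,0.03,0,0.095,0]
    - [0,0,0,0,0,0,0]

```text
t: 21.2
tool_pos: [0.5273, -0.1266, 0.0813]
tool_rot: [-0.424, 2.813, 0.064]
contact_force: [-1.5, 0.4, 1.0]
opening: 0.0
```

>>> jog_arm:
  deltas:
    - [0,0,0,0.03,0,0.095,0]
    - [0,0,0,0.03,0,0.095,0]
    - [0,0,0,0,0,0,0]

```text
t: 21.45
tool_pos: [0.5274, -0.1267, 0.0795]
tool_rot: [-0.424, 2.813, 0.064]
contact_force: [-1.7, -0.0, 1.9]
opening: 0.0001
```

Run:
```python
from h import *
o=ctrl.get_obs(); print(o['t'],rf(o['tool_pos']),tip(o),o['contact_force'].round(1))
```

```text
21.45 [[ 28.33468378  -0.24242315 -40.48151873]] [[ 23.6  -0.2 -20.2]
 [ 43.7  -0.3 -26.4]] [-1.7 -0.   1.9]
```

>>> jog_arm:
  deltas:
    - [0,0,0,0.03,0,0.095,0]
    - [0,0,0,0.03,0,0.095,0]
    - [0,0,0,0,0,0,0]

```text
t: 21.7
tool_pos: [0.5274, -0.1265, 0.0772]
tool_rot: [-0.424, 2.812, 0.064]
contact_force: [-1.2, -1.1, 0.5]
opening: 0.0004
```

>>> jog_arm:
  deltas:
    - [0,0,0,0.03,0,0.095,0]
    - [0,0,0,0.03,0,0.095,0]
    - [0,0,0,0,0,0,0]

```text
t: 21.95
tool_pos: [0.5272, -0.1263, 0.0749]
tool_rot: [-0.424, 2.813, 0.065]
contact_force: [-1.0, -0.9, 0.4]
opening: 0.0003
```

Run:
```python
from h import *
o=ctrl.get_obs(); print(o['t'],rf(o['tool_pos']),tip(o),o['contact_force'].round(1))
im,d,o=snap('scene','s8')
```

```text
21.95 [[ 28.37658644   0.15401138 -45.06740187]] [[ 23.7   0.1 -24.8]
 [ 43.7   0.1 -31. ]] [-1.  -0.9  0.4]
```

The force fell from about 2.6 N to about 1 N, so it may have snapped. I'll go 3 mm further to be sure, then back off outward and look.

>>> jog_arm:
  deltas:
    - [0,0,0,0.03,0,0.095,0]
    - [0,0,0,0.03,0,0.095,0]
    - [0,0,0,0.03,0,0.095,0]
    - [0,0,0,0,0,0,0]

```text
t: 22.33
tool_pos: [0.5272, -0.1264, 0.0722]
tool_rot: [-0.424, 2.813, 0.065]
contact_force: [0.2, 0.3, 0.2]
opening: 0.0001
```

>>> jog_arm:
  deltas:
    - [0,0,0,1.5,0,-0.5,0]
    - [0,0,0,2.5,0,-0.8,0]
    - [0,0,0,2.5,0,-0.8,0]
    - [0,0,0,2,0,-2,0]
    - [0,0,0,0,0,-2,0]
    - [0,0,0,0,0,0,0]
    - [0,0,0,0,0,0,0]

```text
t: 22.92
tool_pos: [0.4335, -0.1567, 0.1071]
tool_rot: [-0.423, 2.81, 0.06]
contact_force: [-0.0, 0.8, 0.2]
opening: 0.0002
```

Run:
```python
from h import *
im,d,o=snap('scene','s9'); wi,wd,_=snap('wrist','w9'); p,r=o['tool_pos'],o['tool_rot']; print(o['t'],rf(p),o['contact_force'].round(1))
H,S,V=hsv(im); P=cloud('scene',d); q=rf(P.reshape(-1,3)).reshape(P.shape)
m=(H>12)&(H<30)&(S>90)&(V>60)&(abs(q[...,0])<60)&(abs(q[...,1])<30)&(q[...,2]>-60)&(q[...,2]<60)&(q[...,0]>-8)
for a in np.argwhere(m): print(a[::-1],q[a[0],a[1]].round(0),end=' ')
red=((H<6)|(H>174))&(S>150)&(abs(q[...,0])<25)&(abs(q[...,1])<25); print('\nred',np.percentile(q[red],[3,50,97],axis=0).round(0))
v,u=np.mgrid[:420,:560]; G=rf(onz(np.stack([u.ravel(),v.ravel()],1),.12,p,r)).reshape(420,560,3); i=np.argmin((G[...,:2]**2).sum(-1)); vv,uu=divmod(i,560); print(uu,vv)
b=im[120:190,260:355,::-1]; v0,u0=max(0,min(vv-60,300)),max(0,min(uu-66,428))
cv2.imwrite('pics/c9.png',np.hstack([cv2.resize(wi[v0:v0+120,u0:u0+132,::-1],(390,360),interpolation=cv2.INTER_CUBIC),cv2.resize(b,(410,360),interpolation=cv2.INTER_CUBIC)]))
```

```text
22.9167 [[126.91928111  -1.40940047 -12.93338114]] [-0.   0.8  0.2]
[315 152] [  5. -18.   8.] [313 158] [ 4. 14.  7.] [314 158] [ 7. 17.  9.] [313 159] [ 4. 17.  6.] [314 159] [ 7. 21.  8.] [314 160] [ 7. 16.  2.] [314 161] [ 7. 19.  1.] [315 163] [10. 18. -5.] [316 164] [ 12.  14. -11.] [316 165] [ 12.  15. -14.] [316 166] [ 13.  16. -16.] [317 167] [ 15.  12. -21.] 
red [[-1. -4. 18.]
 [ 2.  5. 34.]
 [ 6.  8. 46.]]
278 382
```

View pics/c9.png

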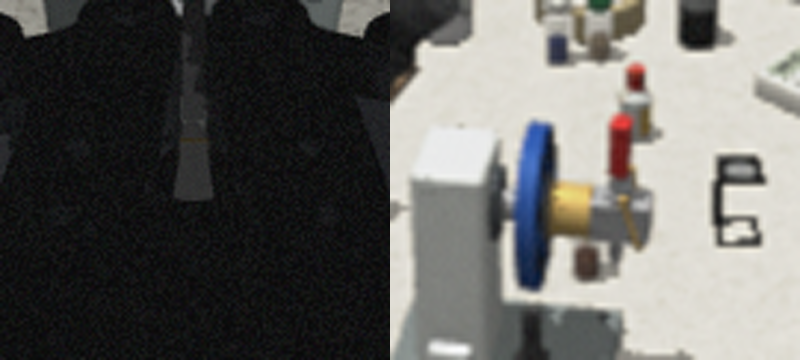

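The leg runs from (5 out, +8) to (15 out, −21) mm, about 1.2 rad, so the bar is under the axle. The red top is 46 mm above the axle, so the collar is home. The robot is about 10 cm clear, and I'm handing in.

```bash
python3 -c "
from h import *
print(ctrl.finish_job())"
```

```text
the job is handed in; nothing more can be done
None
```

The hitch pin is home in the axle's cross hole, the loop is snapped underneath, and I handed the job in at about 23 s of the 61 s.

**What I did:** I took the red pin from its post and carried it round on the robot's side. I lowered it into the hole, which I had located with the wrist camera, and pressed until the collar stopped at about 12 N. I then pushed the loop down with shut, tilted fingertips just in front of the end face, and backed the arm off about 10 cm.

**Last checks:**
- **Pin:** the scene camera shows the grip top 46 mm above the axle, which matches the collar being seated.
- **Loop:** its leg slopes at about 1.2 rad, ending around 21 mm below the axle top and inside the end face. That matches the snapped position.
- **Force:** it was about zero when I backed away.

**What disagreed or went unmeasured:**
- **Fingertip offset:** both cameras put the shut fingertips about 20 mm behind the reported TCP, not 22 mm ahead as `ctrl.tcp_to_tips` says. My first grasp closed on air above the pin; I corrected using the observed tips.
- **Snap force:** I read only about 2.6 N, just under the expected 3–8 N. The readings were a few tenths of a second apart, so I probably missed the peak.
- **Final wrist picture:** the gripper blocked it, so the final state rests on the scene camera alone.
- **Vial, bottle and dish:** I did not re-measure them. I saw no sign of contact with them.

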